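# Read the code on a sample tube's base at the bench camera

## Robot

A 6-joint arm with a two-finger parallel gripper is mounted at the origin on a cart in front of the work surface, level with it; the furniture and walls round the work are solid. World frame = base frame: x ahead of the robot, y to its left, z up, the work surface at z = 0. Lengths are in m, angles in degrees, forces in N, time in s.
With the tool pointing down it reaches from about 0.4 to 0.925 m from the base axis. Payload 12.5 kg.
Tool frame: the origin (TCP) lies midway between the tips of the shut fingers; the grasp point (between the pads) lies 19 mm behind it; z points along the fingers, y is the line along which they close (so a half turn about z gives the same grasp; the last joint's range is limited). The gripper opens to 95 mm and grips with 3 to 60 N. Pads are 20 mm wide; open, the fingers measure 119 mm over their backs; the gripper's body (75 mm by 180 mm) begins 59 mm behind the grasp point.
Start: joints at [69.523, 28.126, 89.318, -0, 62.55, -6.05], TCP at [0.156, 0.605, 0.215] pointing down, gripper open.
Joint ranges: [-177.58, 177.58], [-47.91, 125.51], [2.72, 160], [-65.01, 245.01], [3.68, 167.84], [-153.87, 153.87]. Speed limits (degrees/s): [127.2, 127.2, 159.86, 180, 180, 180].

## Interface

Orientations are given as [roll, pitch, yaw] about the fixed x, y, z axes, in that order (R = Rz(yaw) Ry(pitch) Rx(roll)).
In Python, from workcell import get_state, capture, sign_off gives the robot as it stands.
- The arm moves only by the tool step_arm, never from a script. Its argument "motion" is one flat list of numbers, 5 for each row, row after row: the finger opening in cm, from 0 to 9.51, then the shift along the world's x, y, z in cm, then the turn about the world's z in rad. In form: [hand, tx, ty, tz, yaw, hand, tx, ty, tz, yaw, ...]. A call has 1 to 10 rows; each row is the pose to reach, as a shift and turn from the pose commanded when the call began; what a row does not reach only later rows make up. A row lasts 1/8 s, in which the tool goes at most 62.5 mm and 10.7 degrees, less where a joint would pass 70% of its speed; a pose out of reach is approached as far as the arm can. A call with a gripper value outside its range is refused whole. The fingers move at their own pace and stop on an object; the grip force is fixed at half the most. Time passes only in rows, so rows that repeat a pose let the fingers close. It gives the time, the measured TCP pose, the force, the opening and the grip force at its end, in the units of the state.
- get_state(): the state, without advancing time (a new reading comes with each control period).
- capture(name): name is "scene" or "top" or "wrist"; returns a dict with "image" (400x640x3 uint8, red, green, blue), "vertical_fov" (degrees; the focal length in pixels is half the picture's height over the tangent of half this angle, whatever the lens; pixels are square), "cx", "cy" (the principal point, pixels), "R" (3x3) and "t" (3): a world point X has camera coordinates R X + t. Camera axes: x right, y down, z forward; pixel columns grow to the right and rows downward; lengths in m; the calibration is good to about 2 mm. A picture is of the moment at which its call begins. There is no depth.
- sign_off(): hands the job in; it is judged then, once.
The state is a dict: "clock": time; "joints": joint angles; "qd": joint speeds; "joint_efforts": joint torques, N m; "eef_pos": TCP position; "tool_rot": TCP orientation; "ft_force": force on the tool from outside, world axes, zero at the start; "wrist_torque": the same for the moment, N m; "gripper_width": finger opening in m; "gripper_force": force on a finger pad.
Only numpy, scipy, OpenCV 4.12 (cv2) and the standard library are available. Lean on these libraries where they do the work, as an engineer would, in place of code of your own. Each camera call takes 0.05 s, during which the arm holds its last target. There are 200 camera calls.

## Task

The code on the underside of the red sample tube has to be read by the bench camera. Swing the rack's hold-down bar (blue knob on its end) about a quarter turn aside, away from the robot; draw the red tube straight up out of its hole; then turn it on its side and present it to the camera: tube level and in line with the lens, centred on it, its base facing the lens about 5 cm in front of the glass. Finish while still holding the tube there in the air, keep it still, do not touch the camera, and leave the vials, jars and weighing boat standing where they are.

Things in the scene. Friction and masses are not known exactly. Their poses are not given: they have to be found in the camera images.
- red_tube: red opaque sample tube, 82 mm tall, base down in one of the rack's three holes (which varies), about 20 g. Origin: centre of the base's underside, where a square code is printed; z runs along the tube to the cap. Body 27 mm diameter up to 66 mm, then the red cap, 32.4 mm diameter, 66 to 82 mm above the base. The top plate's upper face is 35 mm above the base: 47 mm stand free
- tube_cap (a point): centre of the top of the red tube's cap, 82 mm from the base along the tube's z
- rack: aluminium tube rack, fixed: 70 mm (x) by 250 mm (y); tubes stand on its 5 mm base plate; the top plate's upper face is 40 mm above the bench. Origin: centre of its underside; y along the row, z up. Holes 30 mm wide at y = -56, 0, +56 mm. A 12 mm post at y = +110 mm carries the bar's pivot, a 10 mm post at y = -100 mm the bar's free end; both reach 92 mm above the bench
- hold_bar (a joint): angle of the hold-down bar about its upright pivot, rad. 0: it lies over the row, 5 mm above the red cap, and blocks it; grows anticlockwise seen from above, the knob moving away from the robot (rack +x), to a stop at 1.57; starts at 0 to 0.12. Steel strip 16 mm wide, 4 mm thick, underside 92 mm above the bench; stays where it is left, turns with under 1 N at the knob
- bar_knob (a point): point on the axis of the blue knob that stands on the free end of the bar, 216 mm from the pivot: an upright round knob of 14 mm diameter; this point is 117 mm above the bench, the knob's top 128 mm, the bar's upper face 96 mm; the lowest 6 mm of the knob flare to 18 mm
- bar_pivot (a point): point on the pivot axis of the bar, 94 mm above the bench; a black nut of 21 mm diameter reaches 106 mm above the bench there
- lens (a point): centre of the front glass of the camera lens, 160 mm above the bench. The frame's y axis points straight out of the lens, level; z is up. The lens (27 mm diameter) and its light ring sit on the black front end of the camera's white head, 57 mm wide and 50 mm high, which extends 210 mm behind the glass
- camera_head: the bench camera on its stand, fixed: origin on the bench under the head, axes as the lens frame; black base plate 150 mm (x) by 200 mm (y, from -85 to +115 mm), 5 mm thick, with a slanted post under the head; the glass is at (0, 92, 160) mm
- vial_a: small glass vial with an orange cap, 28 mm diameter, 55 mm tall, in another hole of the rack; origin at the centre of its underside
- vial_b: a second such vial in the remaining hole
- jar_yellow: glass jar with blue lid and yellow label, 62 mm diameter, 127 mm tall, bystander; origin at the centre of its underside
- jar_foil_green: foil-wrapped jar with green lid, 74 mm diameter, 117 mm tall, bystander; origin as above
- jar_foil_gold: foil-wrapped jar with cream lid, 68 mm diameter, 96 mm tall, bystander; origin as above
- weigh_boat_a: white weighing boat, 68 mm square, 16 mm high, bystander; origin as above

How it is judged (in metres and radians):
On the way, in this order (a step that is already met when the one before it is completed fails the run):
1. the hold-down bar is swung aside (at least 1 rad) with the red tube still in its hole (value of joint hold_bar above 1 rad and z of red_tube in the frame of rack below 0.02 m), for 0.2 s.
2. the red tube is held in the fingers, drawn out above the rack's top plate, still upright within 0.35 rad (z of red_tube in the frame of rack above 0.045 m and angle between red_tube's own z axis and vertical below 0.35 rad and contact force between the fingers and red_tube above 0.5 N), for 0.1 s.
At the end, for the whole second after the job is handed in: Tube held still in the air, touching nothing but the fingers, base 30-75 mm before the lens glass, within 15 mm of its axis across and in height, within 0.26 rad of that axis, base to the lens; bar over 0.9 rad; vials, jars, boat within 30 mm of their places and upright (0.3 rad) (y of red_tube in the frame of lens between 0.03 and 0.075 m and x of red_tube in the frame of lens between -0.015 and 0.015 m and z of red_tube in the frame of lens between -0.015 and 0.015 m and angle between the z axis of red_tube and the y axis of lens, either way round below 0.26 rad and distance between tube_cap and lens above 0.1 m and linear speed of red_tube below 0.02 m/s and angular speed of red_tube below 0.2 rad/s and contact force between the fingers and red_tube above 0.5 N and contact force between red_tube and camera_head below 0.1 N and contact force between red_tube and rack below 0.1 N and height (world z) of red_tube above 0.13 m and value of joint hold_bar above 0.9 rad and distance of each of vial_a, vial_b, jar_yellow, jar_foil_green, jar_foil_gold, weigh_boat_a from where it was at the start of the episode below 0.03 m and angle between each of vial_a, vial_b, jar_yellow, jar_foil_green, jar_foil_gold, weigh_boat_a's own z axis and vertical below 0.3 rad); the arm keeps its last pose, push and grip.
It fails at once if the robot or the tube knocks against the camera (over 0.5 N) (contact force between any of the arm, the fingers, red_tube and camera_head above 0.5 N).
It fails at once if a vial, a jar or the weighing boat is moved by more than 40 mm or tipped over (distance of any of vial_a, vial_b, jar_yellow, jar_foil_green, jar_foil_gold, weigh_boat_a from where it was at the start of the episode above 0.04 m or angle between any of vial_a, vial_b, jar_yellow, jar_foil_green, jar_foil_gold, weigh_boat_a's own z axis and vertical above 0.5 rad).
It also fails if it takes over 51 s, if anything falls off the work surface, if the arm or the gripper's body presses on something with over 40 N, if the wrist force passes 120 N, or if a joint passes its speed limit or range.

## Working session

There is one attempt and no reset: what is moved stays moved. The work goes in short steps, Python scripts to look and compute and a tool call to move; the robot and the scene stay as the last step left them, time stands still between calls to the robot, and variables do not carry over. Pictures are saved under pics/ and viewed, at most 10 in all, crops included, and the job is handed in when it is done.

Besides the shell and the picture viewer there is one more tool, called by a JSON object that holds its "method" and its "body". step_arm: Moves the arm, as the interface text tells. Its arguments: {"type":"object","properties":{"motion":{"type":"array"}},"required":["motion"]}

```bash
ls; mkdir -p pics; cat > h.py <<'E'
import numpy as np, cv2
from workcell import get_state, capture, sign_off
def snap(n,f):
    c=capture(n); cv2.imwrite(f'pics/{f}.png',cv2.cvtColor(c['image'],cv2.COLOR_RGB2BGR)); np.savez(f'pics/{f}.npz',**c); return c
def load(f): return np.load(f'pics/{f}.npz')
def ray(c,u,v):
    f=200/np.tan(np.radians(float(c['vertical_fov'])/2)); d=c['R'].T@np.array([(u-c['cx'])/f,(v-c['cy'])/f,1]); return -c['R'].T@c['t'],d/np.linalg.norm(d)
def atz(c,u,v,z):
    o,d=ray(c,u,v); return o+d*(z-o[2])/d[2]
def proj(c,X):
    f=200/np.tan(np.radians(float(c['vertical_fov'])/2)); p=c['R']@np.array(X)+c['t']; return p[:2]/p[2]*f+[c['cx'],c['cy']]
def tri(*rs):
    A=0;b=0
    for o,d in rs:
        P=np.eye(3)-np.outer(d,d);A=A+P;b=b+P@o
    X=np.linalg.solve(A,b); return X,[np.linalg.norm((np.eye(3)-np.outer(d,d))@(X-o)) for o,d in rs]
E
python3 - <<'E'
from h import *
print(get_state())
for n in('scene','top','wrist'):
    c=snap(n,n+'0'); print(n,c['vertical_fov'],c['cx'],c['cy'],-c['R'].T@c['t'])
a=[cv2.imread(f'pics/{n}0.png') for n in('scene','top')]
cv2.imwrite('pics/both.png',cv2.resize(np.vstack(a),(480*1,600)))
E
```

```text
pics
{'clock': 0.0, 'joints': array([ 6.95242081e+01,  2.81654338e+01,  8.93515905e+01,  1.04042697e-04,
        6.25502684e+01, -6.05052296e+00]), 'qd': array([-0.00688356,  0.01418808, -0.06194025, -0.08437664, -0.10282668,
        0.01457285]), 'joint_efforts': array([-2.89218202e-03, -6.12637353e+01, -2.58177620e+01,  6.91901240e-02,
        4.83259920e-02, -1.25395986e-04]), 'eef_pos': array([0.15558492, 0.60505574, 0.214039  ]), 'tool_rot': array([-1.79933092e+02, -7.18477538e-03,  1.65574679e+02]), 'ft_force': array([-0.35299952, -0.63068431,  0.45520131]), 'wrist_torque': array([ 0.02850003,  0.04383147, -0.02935332]), 'gripper_force': 0.0, 'gripper_width': 0.0953825365570078}
scene 43.2311847274826 330.35050926571444 197.19486618836848 [-0.11060256 -0.54197499  0.87678923]
top 48.22750711950417 316.86481749043463 193.96311858711775 [0.39160597 0.03698271 1.23173218]
wrist 69.18014522672291 316.43717308761137 198.0071156432114 [0.07967024 0.62494335 0.38332082]
```

View pics/scene0.png

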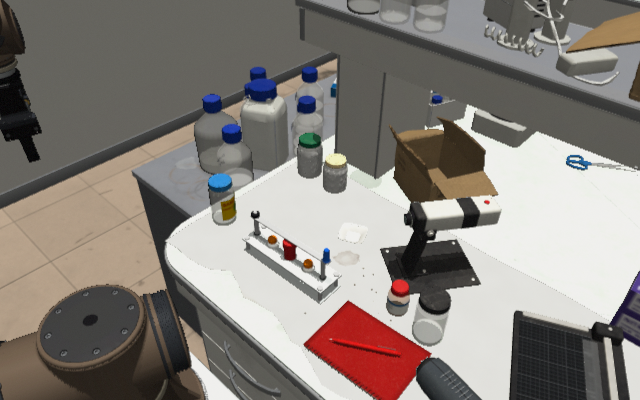

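View pics/top0.png

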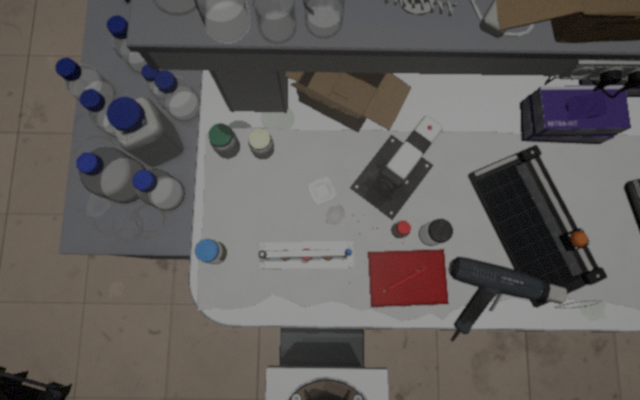

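Scene: red tube in the middle hole (289,249), knob (326,256), pivot (255,216), lens at about (408,213). Top: bar from nut (262,254) to knob (348,252); camera head runs from (385,185) to (432,122), facing lower left. Enlarging.

```bash
python3 - <<'E'
import cv2
t=cv2.imread('pics/top0.png')[100:280,190:460]; s=cv2.imread('pics/scene0.png')[150:320,200:510]
k=[cv2.resize(t,(792,528),interpolation=cv2.INTER_CUBIC),cv2.resize(s,(800,439),interpolation=cv2.INTER_CUBIC)]
cv2.imwrite('pics/c1.png',cv2.convertScaleAbs(k[0],alpha=1.8)); cv2.imwrite('pics/c2.png',k[1])
E
```

```text
(no output)
```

View pics/c1.png

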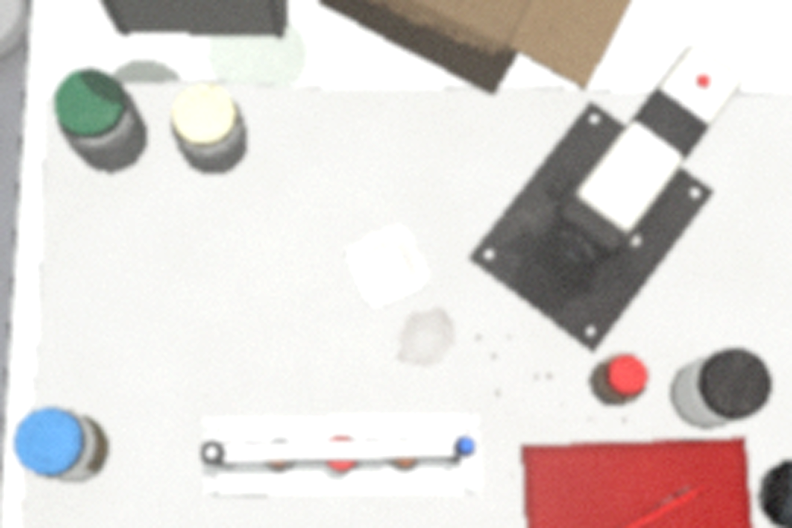

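View pics/c2.png

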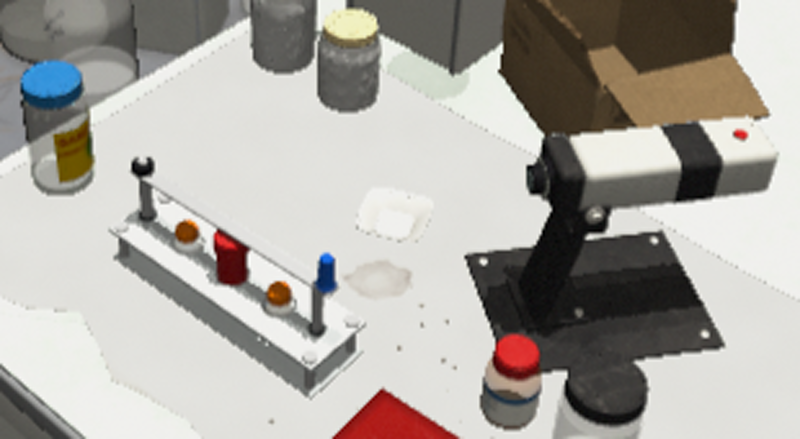

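Top crop: knob (465,446), nut (212,453), plate corners (590,103),(712,190),(593,350),(471,257). Scene crop: knob (326,270), nut (142,167), lens face (533,178).

```bash
python3 - <<'E'
from h import *
np.set_printoptions(precision=4,suppress=True)
T=load('top0');S=load('scene0')
t=lambda x,y:(190+x/2.9333-.33,100+y/2.9333-.33)
s=lambda x,y:(200+x/2.5806-.3,150+y/2.5823-.3)
print('knob',tri(ray(T,*t(465,446)),ray(S,*s(326,265))), atz(T,*t(465,446),.125))
print('nut',tri(ray(T,*t(212,453)),ray(S,*s(142,165))), atz(T,*t(212,453),.106))
C=np.array([atz(T,*t(*p),.005) for p in[(590,103),(712,190),(593,350),(471,257)]]);print('plate',C, C.mean(0))
print(np.linalg.norm(C-np.roll(C,-1,0),axis=1))
print('boltS',[atz(S,*s(*p),.005) for p in[(483,262),(655,240),(705,335)]],'boltT',[atz(T,*t(*p),.005) for p in[(488,255),(594,118),(694,192),(590,331)]])
print('lensS',atz(S,*s(533,178),.16))
print('headfront T',[atz(T,*t(*p),.185) for p in[(578,190),(640,122),(683,156),(628,233)]])
print('rack corners S bottom', [atz(S,*s(*p),.04) for p in[(118,230),(310,357),(364,324),(170,200)]])
print('rack corners T', [atz(T,*t(*p),.04) for p in[(204,417),(478,415),(478,495),(203,495)]])
print('jarS',{k:atz(S,*s(*p),z) for k,p,z in[('yl',(53,85),.127),('boat',(394,214),.01),('bottle',(517,350),.07)]})
print('jarT',{k:atz(T,*t(*p),z) for k,p,z in[('yl',(49,441),.127),('gr',(90,102),.117),('gold',(204,113),.096),('boat',(388,265),.01),('redcapbottle',(627,376),.07),('blk',(735,383),.1)]})
E
```

```text
knob (array([ 0.4475, -0.0473,  0.1193]), [np.float64(0.0005789473268840613), np.float64(0.0005789473268841542)]) [ 0.4468 -0.0465  0.125 ]
nut (array([0.439 , 0.1679, 0.1032]), [np.float64(6.277288976702887e-05), np.float64(6.277288976710383e-05)]) [0.4389 0.1676 0.106 ]
plate [[ 0.7865 -0.1772  0.005 ]
 [ 0.701  -0.2935  0.005 ]
 [ 0.5442 -0.1762  0.005 ]
 [ 0.6319 -0.0611  0.005 ]] [ 0.6659 -0.177   0.005 ]
[0.1444 0.1959 0.1446 0.1934]
boltS [array([ 0.6362, -0.0779,  0.005 ]), array([ 0.7736, -0.1807,  0.005 ]), array([ 0.6993, -0.2773,  0.005 ])] boltT [array([ 0.634 , -0.0774,  0.005 ]), array([ 0.7714, -0.1809,  0.005 ]), array([ 0.6988, -0.2761,  0.005 ]), array([ 0.5622, -0.1736,  0.005 ])]
lensS [ 0.6104 -0.1316  0.16  ]
headfront T [array([ 0.654 , -0.1347,  0.185 ]), array([ 0.7128, -0.1871,  0.185 ]), array([ 0.6841, -0.222 ,  0.185 ]), array([ 0.6184, -0.1751,  0.185 ])]
rack corners S bottom [array([0.4086, 0.1735, 0.04  ]), array([ 0.4185, -0.0582,  0.04  ]), array([ 0.4768, -0.067 ,  0.04  ]), array([0.4686, 0.169 , 0.04  ])]
rack corners T [array([0.4739, 0.1836, 0.04  ]), array([ 0.4791, -0.0647,  0.04  ]), array([ 0.4075, -0.0646,  0.04  ]), array([0.4042, 0.182 , 0.04  ])]
jarS {'yl': array([0.4405, 0.2923, 0.127 ]), 'boat': array([0.6247, 0.0221, 0.01  ]), 'bottle': array([ 0.5195, -0.1931,  0.07  ])}
jarT {'yl': array([0.4461, 0.3016, 0.127 ]), 'gr': array([0.7447, 0.2847, 0.117 ]), 'gold': array([0.7426, 0.1865, 0.096 ]), 'boat': array([0.622, 0.018, 0.01 ]), 'redcapbottle': array([ 0.5133, -0.1948,  0.07  ]), 'blk': array([ 0.5054, -0.2823,  0.1   ])}
```

View pics/wrist0.png

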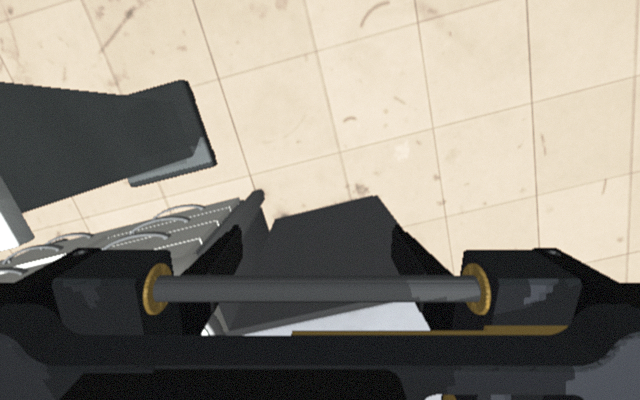

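Wrist view only shows the floor. Plan: the tool can only turn about z, so I will cage the knob to swing the bar to its stop. Then I draw the tube out by its cap and push its body in +y against the stopped bar so it pivots level in the grip. After that I turn it to face the lens.

{"method": "step_arm", "body": {"motion": [3.5, 6, -5, 0, -0.18, 3.5, 12, -10, 0, -0.36, 3.5, 18, -15, 0, -0.54, 3.5, 24, -20, 0, -0.72, 3.5, 29.4, -25, 0, -0.9, 3.5, 29.4, -31, 0, -1.08, 3.5, 29.4, -37, -1, -1.26, 3.5, 29.4, -43, -2, -1.28, 3.5, 29.4, -49, -3, -1.28, 3.5, 29.2, -55, -3, -1.28]}}

```text
clock: 1.4
eef_pos: [0.4473, 0.1, 0.1874]
tool_rot: [-180.0, 0.0, 92.2]
ft_force: [0.5, 0.1, 0.9]
gripper_width: 0.0355
gripper_force: 0.0
```

{"method": "step_arm", "body": {"motion": [3.5, 0, -6, 0, 0, 3.5, -0.1, -10.2, 0, 0, 3.5, -0.1, -10.2, 0, 0, 3.5, -0.1, -10.2, 0, 0]}}

```text
clock: 1.9
eef_pos: [0.4464, 0.0002, 0.1877]
tool_rot: [-180.0, -0.0, 92.2]
ft_force: [0.3, 0.9, 0.2]
gripper_width: 0.0349
gripper_force: 0.0
```

```bash
python3 - <<'E'
from h import *
c=snap('wrist','w1'); s=get_state(); print(s['clock'],s['eef_pos'],s['tool_rot'],s['gripper_width'])
for n,X in dict(knob=(.447,-.047,.128),pivot=(.439,.168,.106),tube=(.441,.058,.087),lens=(.605,-.131,.16)).items(): print(n,proj(c,X))
E
```

```text
1.95 [0.44647059 0.00060544 0.18775874] [-1.79996804e+02 -7.00251914e-03  9.22690585e+01] 0.03486981622211442
knob [316.17263716 263.29450128]
pivot [316.2814051  -10.42967956]
tube [313.97335308 137.74322643]
lens [496.75396989 376.08100516]
```

View pics/w1.png

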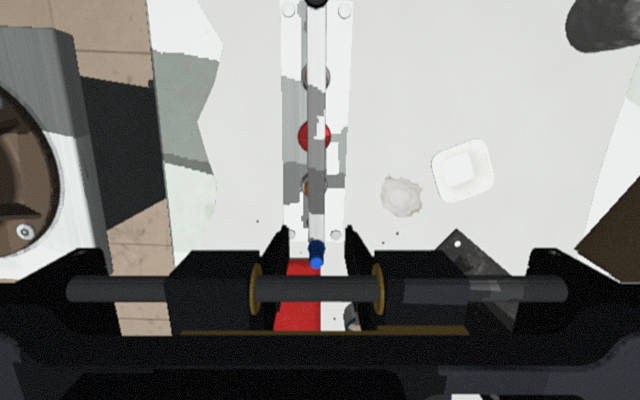

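Wrist view confirms the calibration: knob at (316,263) and tube at (314,135), as predicted. Lowering around the knob.

{"method": "step_arm", "body": {"motion": [3.5, 0, -4.8, 0, 0, 3.5, 0, -4.8, 0, 0, 3.5, 0, -4.8, -4, 0, 3.5, 0, -4.8, -8.2, 0, 3.5, 0, -4.8, -8.2, 0, 3.5, 0, -4.8, -8.2, 0]}}

```text
clock: 2.7
eef_pos: [0.447, -0.0474, 0.1068]
tool_rot: [180.0, 0.0, 92.3]
ft_force: [0.3, 0.2, 0.1]
gripper_width: 0.0347
gripper_force: 0.0
```

```bash
python3 - <<'E'
import numpy as np
p=np.array([.439,.168]);q=lambda t:p+.216*np.array([np.sin(t),-np.cos(t)])
for t in np.arange(.04,1.70,.16): print(round(t-.04,2),np.round((q(t)-q(.04))*100,1))
E
```

```text
0.0 [0. 0.]
0.16 [3.4 0.4]
0.32 [6.7 1.4]
0.48 [9.9 2.8]
0.64 [12.7  4.8]
0.8 [15.2  7.2]
0.96 [17.3  9.9]
1.12 [18.9 13. ]
1.28 [20.1 16.2]
1.44 [20.6 19.6]
1.6 [20.7 23.1]
```

{"method": "step_arm", "body": {"motion": [3.5, 3.4, 0.4, 0, 0.16, 3.5, 6.7, 1.4, 0, 0.32, 3.5, 9.9, 2.8, 0, 0.48, 3.5, 12.7, 4.8, 0, 0.64, 3.5, 15.2, 7.2, 0, 0.8, 3.5, 17.3, 9.9, 0, 0.96, 3.5, 18.9, 13, 0, 1.12, 3.5, 20.1, 16.2, 0, 1.28, 3.5, 20.6, 19.6, 0, 1.44, 3.5, 20.7, 22.4, 0, 1.55]}}

```text
clock: 3.95
eef_pos: [0.6542, 0.1778, 0.1083]
tool_rot: [180.0, 0.2, -178.7]
ft_force: [-0.2, -0.6, -0.6]
gripper_width: 0.0352
gripper_force: 0.3
```

{"method": "step_arm", "body": {"motion": [3.5, 0, 0, 0, 0, 3.5, 0, 0, 0, 0]}}

```text
clock: 4.2
eef_pos: [0.6536, 0.1757, 0.1071]
tool_rot: [180.0, 0.1, -179.0]
ft_force: [0.7, 0.2, 0.3]
gripper_width: 0.035
gripper_force: 0.0
```

{"method": "step_arm", "body": {"motion": [3.5, 0, 0, 4, 0, 3.5, 0, 0, 8, -0.15, 6, -3, -2.5, 8, -0.33, 9.5, -6, -5, 8, -0.51, 9.5, -9, -7.5, 8, -0.69, 9.5, -12, -10, 8, -0.87, 9.5, -15, -12.5, 8, -1.05, 9.5, -18, -15, 8, -1.23, 9.5, -21.2, -17.5, 8, -1.41, 9.5, -21.2, -17.5, 8, -1.59]}}

```text
clock: 5.45
eef_pos: [0.4396, -0.0009, 0.1866]
tool_rot: [180.0, 0.0, 89.3]
ft_force: [0.6, 0.2, 0.0]
gripper_width: 0.0952
gripper_force: 0.0
```

{"method": "step_arm", "body": {"motion": [9.5, 0, 0, 0, 0, 9.5, 0, 0, 0, 0]}}

```text
clock: 5.7
eef_pos: [0.4417, 0.0007, 0.1861]
tool_rot: [180.0, 0.0, 90.1]
ft_force: [0.4, -0.8, 0.3]
gripper_width: 0.0949
gripper_force: 0.0
```

```bash
python3 - <<'E'
from h import *
np.set_printoptions(precision=4,suppress=True)
s=get_state(); print(s['eef_pos'],s['tool_rot'])
def blob(c,lo):
    h=cv2.cvtColor(c['image'],cv2.COLOR_RGB2HSV); return h
for n in('wrist','top','scene'):
    c=snap(n,n+'2'); h=cv2.cvtColor(c['image'],cv2.COLOR_RGB2HSV).astype(int)
    m=(((h[...,0]<6)|(h[...,0]>174))&(h[...,1]>140)&(h[...,2]>60)).astype('uint8')
    u,v=proj(c,(.441,.058,.08)); k=cv2.connectedComponentsWithStats(m)
    for i in range(1,k[0]):
        if k[2][i][4]>15 and np.hypot(*(k[3][i]-[u,v]))<40: print(n,k[2][i],k[3][i],'pred',u,v, atz(c,*k[3][i],.087))
a=[cv2.resize(cv2.imread('pics/%s2.png'%n)[y:y+h,x:x+w],(800,300)) for n,x,y,w,h in(('wrist',160,0,320,120),('scene',200,170,240,90))]
cv2.imwrite('pics/c3.png',np.vstack(a))
E
```

```text
[0.4417 0.0007 0.1861] [179.9632   0.0077  90.1215]
wrist [301 121  32  32 810] [316.6815 136.6457] pred 316.8102584746667 137.9328370989441 [0.4409 0.0597 0.087 ]
scene [283 237  13  23 244] [289.123  247.7336] pred 288.86505649190246 243.15282272263528 [0.4265 0.042  0.087 ]
```

View pics/c3.png

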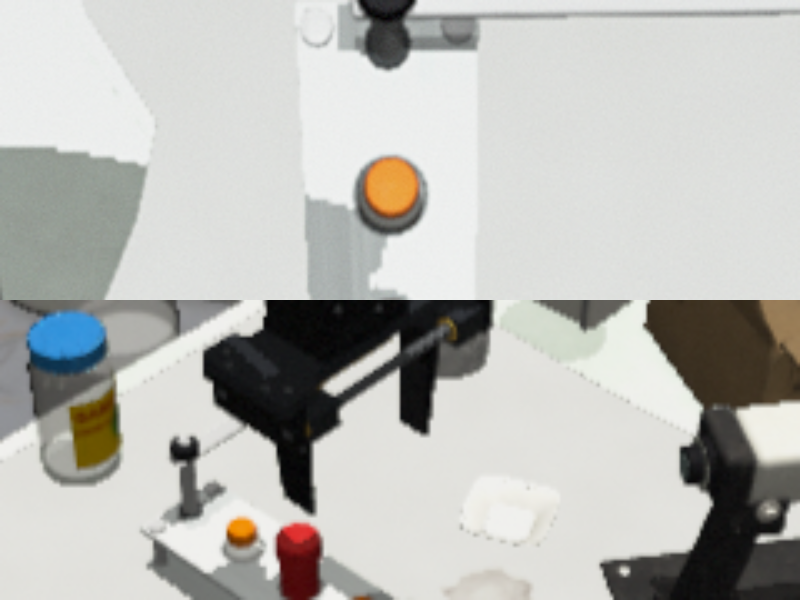

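Bar lies out along +x at its stop; tube cap at (0.441,0.060). Going down on the cap.

{"method": "step_arm", "body": {"motion": [9.5, -0.1, 3, 0, 0, 9.5, -0.1, 5.9, 0, 0, 9.5, -0.1, 5.9, -4, 0, 9.5, -0.1, 5.9, -8, 0, 9.5, -0.1, 5.9, -11, 0, 9.5, -0.1, 5.9, -12.6, 0, 9.5, -0.1, 5.9, -12.6, 0, 5, -0.1, 5.9, -12.6, 0, 2.5, -0.1, 5.9, -12.6, 0, 2.5, -0.1, 5.9, -12.6, 0]}}

```text
clock: 7.1
eef_pos: [0.4407, 0.0599, 0.0603]
tool_rot: [179.9, 0.0, 90.0]
ft_force: [0.7, 0.5, -0.4]
gripper_width: 0.0699
gripper_force: 0.0
```

{"method": "step_arm", "body": {"motion": [2.5, 0, 0, 0, 0, 2.5, 0, 0, 0, 0, 2.5, 0, 0, 0, 0, 2.5, 0, 0, 0, 0]}}

```text
clock: 7.6
eef_pos: [0.4405, 0.0599, 0.0598]
tool_rot: [180.0, 0.0, 89.9]
ft_force: [-0.1, 0.2, -0.2]
gripper_width: 0.0316
gripper_force: 30.0
```

{"method": "step_arm", "body": {"motion": [2.5, 0, 0, 1.5, 0, 2.5, 0, 0, 3, 0, 2.5, 0, 0, 4.5, 0, 2.5, 0, 0, 6, 0, 2.5, 0, 0, 7.5, 0, 2.5, 3, 1.5, 7.5, 0, 2.5, 6, 3, 7.5, 0, 2.5, 9, 4.5, 7.5, 0, 2.5, 12, 6, 7.5, 0, 2.5, 12, 6, 7.5, 0]}}

```text
clock: 8.85
eef_pos: [0.5616, 0.1206, 0.1343]
tool_rot: [180.0, -0.0, 90.0]
ft_force: [-0.7, 1.4, -0.8]
gripper_width: 0.0316
gripper_force: 30.0
```

```bash
python3 - <<'E'
from h import *
s=get_state(); print(s['eef_pos'],s['gripper_width'],s['gripper_force'])
snap('scene','s3'); snap('wrist','w3')
a=[cv2.resize(cv2.imread('pics/%s.png'%n)[y:y+h,x:x+w],(w*k,h*k)) for n,x,y,w,h,k in(('s3',240,120,180,150,4),)]
cv2.imwrite('pics/c4.png',a[0])
E
```

```text
[0.56161738 0.12059309 0.13429892] 0.03156943187443587 30.000023245811462
```

View pics/c4.png

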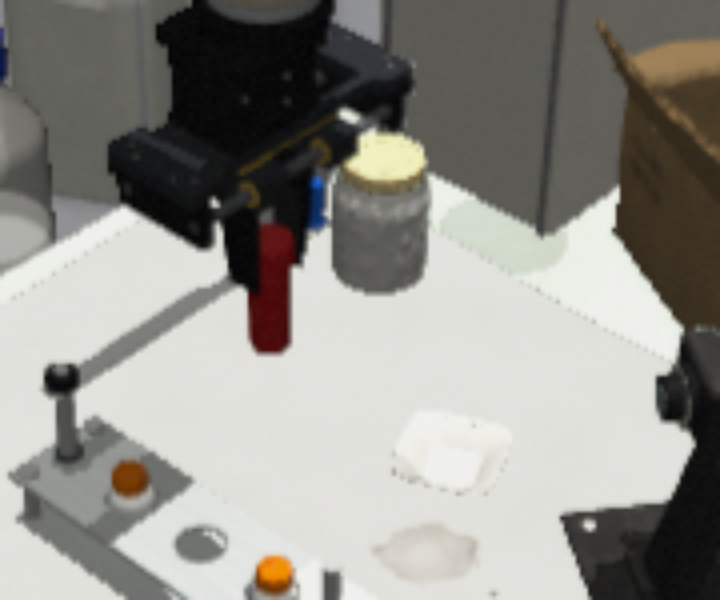

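Tube hangs upright from the cap, bar behind it. Now levering it over the stopped bar.

{"method": "step_arm", "body": {"motion": [2.5, 0, 1.5, 0, 0, 2.5, 0, 2.6, -0.1, 0, 2.5, 0, 3.1, -0.1, 0, 2.5, 0, 3.6, -0.1, 0, 2.5, 0, 4.1, -0.1, 0, 2.5, 0, 4.6, -0.1, 0, 2.5, 0, 5.1, -0.2, 0, 2.5, 0, 5.5, -0.3, 0]}}

```text
clock: 9.95
eef_pos: [0.5606, 0.1752, 0.1318]
tool_rot: [180.0, -0.0, 89.9]
ft_force: [0.1, -3.3, 3.5]
gripper_width: 0.0315
gripper_force: 30.0
```

```bash
python3 - <<'E'
from h import *
s=get_state(); print(s['eef_pos'],s['ft_force'],s['wrist_torque'],s['gripper_width'],s['gripper_force'])
snap('scene','s4')
cv2.imwrite('pics/c5.png',cv2.resize(cv2.imread('pics/s4.png')[120:240,240:380],(560,480)))
E
```

```text
[0.56058105 0.17523802 0.13183578] [ 0.1426922  -3.29432104  3.49459512] [-0.82031748  0.03909115 -0.0276842 ] 0.03145374343948037 30.001213252544403
```

View pics/c5.png

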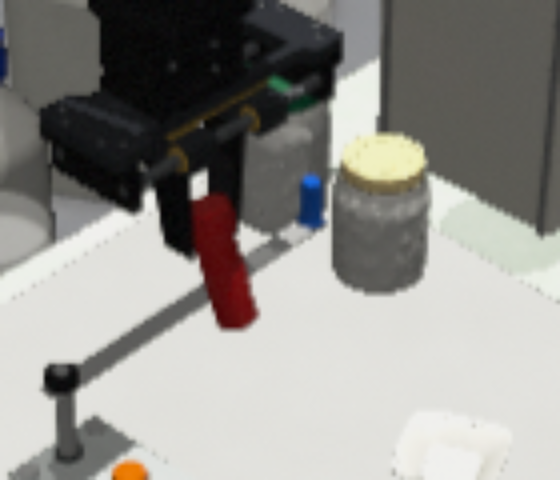

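The tube pivots as intended, tilted about 30° with about 5 N of force. Continuing.

{"method": "step_arm", "body": {"motion": [2.5, 0, 0.5, -0.2, 0, 2.5, 0, 1.0, -0.4, 0, 2.5, 0, 1.8, -0.9, 0, 2.5, 0, 2.2, -1.2, 0, 2.5, 0, 2.5, -1.5, 0, 2.5, 0, 3.2, -2.3, 0, 2.5, 0, 3.6, -3.2, 0, 2.5, 0, 3.8, -3.7, 0, 2.5, 0, 3.9, -4.1, 0, 2.5, 0, 3.9, -4.1, 0]}}

```text
clock: 11.25
eef_pos: [0.5604, 0.2138, 0.0904]
tool_rot: [-180.0, 0.0, 89.9]
ft_force: [-0.7, -0.2, 0.2]
gripper_width: 0.028
gripper_force: 30.2
```

```bash
python3 - <<'E'
from h import *
s=get_state(); print(s['eef_pos'],s['ft_force'],s['wrist_torque'],s['gripper_width'],s['gripper_force'])
c=snap('scene','s5')
h=cv2.cvtColor(c['image'],cv2.COLOR_RGB2HSV).astype(int)
m=(((h[...,0]<6)|(h[...,0]>174))&(h[...,1]>140)&(h[...,2]>50)).astype('uint8'); m[:120]=0;m[240:]=0;m[:,:240]=0;m[:,360:]=0
y,x=np.nonzero(m); P=np.c_[x,y].astype(np.float32); d=cv2.fitLine(P,cv2.DIST_L2,0,.01,.01).ravel(); print('obs',np.degrees(np.arctan2(d[1],d[0])),len(x))
e=s['eef_pos']+[0,0,.019]
for t in(60,70,80,90,100):
    r=np.radians(t);q=proj(c,e+.06*np.array([0,-np.sin(r),-np.cos(r)]))-proj(c,e); print(t,np.degrees(np.arctan2(q[1],q[0])))
E
```

```text
[0.56035876 0.21382283 0.09043533] [-0.66566728 -0.21237487  0.21477195] [-0.14376918  0.07699053 -0.00317485] 0.02804719655275493 30.214838907122612
obs 47.102165 331
60 50.83108138388131
70 45.082986862491644
80 38.67906498943664
90 31.220605499027503
100 22.16479668400656
```

```bash
cat >> h.py <<'E'
def redmask(c):
    h=cv2.cvtColor(c['image'],cv2.COLOR_RGB2HSV).astype(int)
    return ((h[...,0]<7)|(h[...,0]>173))&(h[...,1]>130)&(h[...,2]>40)
def asc(c,u0,v0,w,h):
    m=redmask(c);g=cv2.cvtColor(c['image'],cv2.COLOR_RGB2GRAY)
    for v in range(v0,v0+h): print(v,''.join('#' if m[v,u] else('.' if g[v,u]<70 else ' ') for u in range(u0,u0+w)))
E
python3 - <<'E'
from h import *
s=get_state();e=s['eef_pos']+[0,0,.019]
for n in('scene','wrist','top'):
    c=snap(n,n+'6'); print(n,'pivot',proj(c,e),'base if level',proj(c,e-[0,.074,0]),'cap',proj(c,e+[0,.008,0]), 'base70',proj(c,e-.074*np.array([0,.94,.34])))
    m=redmask(c);u,v=proj(c,e-[0,.03,0]); 
    if n!='top': asc(c,int(u)-(30 if n=='scene' else 35),int(v)-(30 if n=='scene' else 60),70,66)
E
```

```text
scene pivot [279.13654304 180.16539831] base if level [300.21370429 192.9378359 ] cap [276.93306992 178.83012728] base70 [299.09690555 200.13383807]
155 ...........................................                           
156 ...........................................                           
157 ...........................................                           
158 ...........................................                           
159 ..........................................                            
160 ......................................                                
161 .................................  ..                                 
162 ................................                                      
163 ................................                                      
164 ................................                                      
165 ................................                               .      
166 ................................                          ..  ..      
167 ................................               
[... 8544 characters left out ...]
............................
300 ......................................................................
301 ......................................................................
302 ......########################################################........
303 .....##########################################################.......
304 .....##########################################################.......
305 .....##########################################################.......
306 .....##########################################################.......
top pivot [245.22015206 205.51027877] base if level [274.39713002 205.9173535 ] cap [242.06497148 205.46625796] base70 [273.529821   207.34954177]
```

Masks show the tube about 70° over, but it has slid about 15 mm in the grip, so the pads hold only the cap end. The safer mend is to lay it down on clear bench beside the rack, caged by the fingers, and regrasp the body at mid-length. Lifting gently off the bar first.

{"method": "step_arm", "body": {"motion": [2.5, 0, 0, 0.8, 0, 2.5, 0, 0, 1.8, 0, 2.5, 0, 0, 2.8, 0, 2.5, 0, 0, 3.8, 0, 2.5, -0.3, -2, 4, 0, 2.5, -0.6, -4, 4, 0, 2.5, -1, -6, 4, 0, 2.5, -1.5, -8, 4, 0, 2.5, -1.5, -9.4, 4, 0, 2.5, -1.5, -9.9, 4, 0]}}

```text
clock: 12.7
eef_pos: [0.5456, 0.1139, 0.1308]
tool_rot: [180.0, -0.0, 89.9]
ft_force: [-0.4, 0.4, -0.5]
gripper_width: 0.028
gripper_force: 30.7
```

```bash
cat >> h.py <<'E'
from scipy.optimize import minimize
def model(c,p):  # p: cap-top centre xyz, tilt phi of base dir, azimuth of base direction
    x,y,z,ph,az=p; u=np.array([np.sin(ph)*np.cos(az),np.sin(ph)*np.sin(az),-np.cos(ph)])
    a=np.cross(u,[0,0,1.]);a/=np.linalg.norm(a);b=np.cross(u,a);t=np.linspace(0,2*np.pi,40)[:,None]
    ring=a*np.cos(t)+b*np.sin(t); m=np.zeros((400,640),np.uint8)
    for s0,s1,r in((0,.016,.0162),(.016,.082,.0135)):
        P=np.vstack([np.array([x,y,z])+u*s+r*ring for s in(s0,s1)])
        q=np.array([proj(c,k) for k in P]); h=cv2.convexHull((q*16).astype(np.int32)); cv2.fillConvexPoly(m,h,1,cv2.LINE_8,4)
    return m
def dark(c): return cv2.cvtColor(c['image'],cv2.COLOR_RGB2GRAY)<70
def fit(cs,p0):
    obs=[redmask(c) for c in cs]; dk=[dark(c)&~o for c,o in zip(cs,obs)]
    def cost(p):
        s=0
        for c,o,d in zip(cs,obs,dk):
            m=model(c,p)>0; near=cv2.dilate((model(c,p0)),np.ones((21,21)))>0
            s+=((m&~o&~d).sum()+(o&~m&near).sum())/max(20,(o&near).sum())
        return s
    best=None
    for k in range(3):
        sx=np.vstack([p0]+[np.array(p0)+np.eye(5)[i]*[.008,.008,.008,.15,.15][i]*(-1)**k for i in range(5)])
        r=minimize(cost,p0,method='Nelder-Mead',options=dict(initial_simplex=sx,xatol=1e-4,fatol=1e-4,maxiter=400))
        if best is None or r.fun<best.fun: best=r
        p0=best.x
    return best.x,best.fun
E
python3 - <<'E'
from h import *
s=get_state();e=s['eef_pos'];print(e,s['gripper_width'],s['gripper_force'])
cs=[snap(n,n+'7') for n in('scene','top')]
p,f=fit(cs,[e[0],e[1]-.006,e[2]+.023,1.2,-1.57]);print(p.round(4),f,'base z',p[2]-.082*np.cos(p[3]))
p,f=fit(cs[:1],p);print(p.round(4),f,'base z',p[2]-.082*np.cos(p[3]))
u,v=proj(cs[0],e+[0,-.03,0]);asc(cs[0],int(u)-30,int(v)-22,65,44)
E
```

```text
[0.54564084 0.11385382 0.13084261] 0.027955536264272055 30.67631922662258
[ 0.5153  0.1105  0.1836  1.2187 -1.1746] 3.9348757497857756 base z 0.1552997898694343
[ 0.5434  0.0991  0.1751  0.6706 -0.9763] 0.14138817480719795 base z 0.11086651205537346
177 .......   ............ .........                                 
178 .....................  .....##..                                 
179 ....................   ...#####.                                 
180 .........  .........   ..######.                                 
181 ........   .........   .########                                 
182 .......    .........   ##########                                
183 .......     ........   ###########                               
184 ........    ........  ############                               
185  .......    ..........############                               
186   ......    .........##############                              
187     ...     .........################                            
188             ......... ################                           
189       
[... 1463 characters left out ...]
                                             ##                   
211                                                                  
212                                                                  
213                                                                  
214                                                                  
215                                                                  
216                                                                  
217                                                                  
218                                                                  
219                                                                  
220
```

{"method": "step_arm", "body": {"motion": [2.5, 0, 0, -2, 0, 2.5, 0, 0, -4, 0, 2.5, 0, 0, -6, 0, 2.5, 0, 0, -8, 0, 2.5, 0, 0, -9, 0, 2.5, 0, 0, -10, 0, 2.5, 0, 0, -11, 0, 2.5, 0, 0, -11.5, 0, 2.5, 0, 0, -12, 0, 2.5, 0, 0, -12.4, 0]}}

```text
clock: 14.05
eef_pos: [0.5456, 0.1149, 0.0067]
tool_rot: [180.0, -0.0, 89.9]
ft_force: [0.9, -0.4, 0.8]
gripper_width: 0.0279
gripper_force: 30.5
```

```bash
python3 - <<'E'
from h import *
s=get_state();e=s['eef_pos'];print(e,s['gripper_width'],s['gripper_force'],s['ft_force'])
c=snap('scene','s8'); print('level on bench base',proj(c,[e[0],e[1]-.085,.0135]),'cap',proj(c,[e[0],e[1]-.003,.0145]))
u,v=proj(c,e+[0,-.03,0.01]);asc(c,int(u)-34,int(v)-25,68,46)
E
```

```text
[0.54559792 0.11488858 0.00669177] 0.027907327667262276 30.461542457342148 [ 0.88879519 -0.37215433  0.77170928]
level on bench base [328.90818116 246.35270279] cap [304.60346711 230.14210516]
209 ....................................    .                           
210 ....................................                                
211 ....................................                                
212 ....................................                                
213 ....................................                                
214 ....................................                                
215 ....................................                                
216 ...................................                                 
217 ...................................                                 
218 ............... ...................                                 
219 .............   ...............####                                 
220 .............  ..........   ..#####                                 
221 .........................  
[... 1681 characters left out ...]
             ############              
245                                            ##########               
246                                             ########.               
247                                              ######.                
248                                               ####                  
249                                                #.                   
250                                                                     
251                                                                     
252                                                                     
253                                                                     
254
```

{"method": "step_arm", "body": {"motion": [3.3, 0, 0, 0, 0, 3.8, 0, 0, 0, 0, 3.8, 0, 0, 0, 0, 3.8, 0, 0, 0, 0]}}

```text
clock: 14.6
eef_pos: [0.5456, 0.1149, 0.0069]
tool_rot: [180.0, -0.0, 89.9]
ft_force: [-0.3, -0.1, 0.2]
gripper_width: 0.0379
gripper_force: 0.0
```

```bash
python3 - <<'E'
from h import *
s=get_state();e=s['eef_pos'];print(e,s['gripper_width'],s['gripper_force'],s['ft_force'])
c=snap('scene','s9'); w=snap('wrist','w9'); t=snap('top','t9')
p,f=fit([c],[e[0],e[1]-.003,.0145,1.55,-1.57]);print(p.round(4),f)
for q in(c,w): print('pred base',proj(q,[e[0],p[1]-.082,.0135]),'cap',proj(q,[e[0],p[1],.0145]))
u,v=proj(c,e+[0,-.03,0.01]);asc(c,int(u)-34,int(v)-18,68,42)
m=redmask(w);y,x=np.nonzero(m[200:]);print(np.bincount(y+200)[200:])
E
```

```text
[0.54555096 0.11490415 0.00694628] 0.037928331049142595 0.0 [-0.30565228 -0.10307431  0.17790156]
[ 0.5492  0.1174  0.0178  1.6319 -1.7035] 0.19480519480519481
pred base [327.20674344 245.25673471] cap [303.01087122 229.11746845]
pred base [318.07195476 352.85881008] cap [318.05117932 244.19515713]
216 .....................................                               
217 .....................................                               
218 ............................ ........                               
219 ...........................  .......                                
220 .........................    .......                                
221 ........................     .......                                
222 .......................      .......                                
223 .......................      .......                                
224  ............. ........     .##.....                                
225    ..........  ........   ######....                                
226     .........  ........  #########..                              
[... 1965 characters left out ...]
        
254                                                                     
255                                                                     
256                                                                     
257                                                                     
[ 0  0  0  0  0  0  0  0  0  0  0  0  0  0  0  0  0  0  0  0  0  0  0  0
  0  0  0  0  0  0  0  0  0  0  0  0  0  0  0 10 21 25 30 35 38 39 42 44
 44 46 46 47 49 49 50 50 50 50 50 50 50 50 50 50 49 50 50 50 50 50 51 50
 50 49 48 22  0  0  0  0  0  0  0  0  0  0  0  0  0  0  0  0  0  0  0  0
  0  0  0  0  0  6 39 39 39 39 39 39 39 39 39 39 39 39 39 39 39 39 39 39
 39 39 39 39 39 39 38 39 38 38 38]
```

Tube now lies on the bench along y with its cap at y≈0.116, caged. Moving to mid-body and regrasping.

{"method": "step_arm", "body": {"motion": [3.8, 0, -1.2, 0, 0, 3.8, 0, -2.4, 0, 0, 3.8, 0, -3.6, 0, 0, 3.8, 0, -3.6, -0.4, 0, 3.8, 0, -3.6, -0.4, 0, 2, 0, -3.6, -0.4, 0, 2, 0, -3.6, -0.4, 0, 2, 0, -3.6, -0.4, 0, 2, 0, -3.6, -0.4, 0]}}

```text
clock: 15.88
eef_pos: [0.5455, 0.079, 0.0028]
tool_rot: [180.0, 0.0, 90.0]
ft_force: [-0.6, 0.4, 0.5]
gripper_width: 0.0265
gripper_force: 30.0
```

{"method": "step_arm", "body": {"motion": [2, 0, 0, 0, 0, 2, 0, 0, 1, 0, 2, 0, 0, 3, 0, 2, 0, 0, 6, 0, 2, 0, 0, 9, 0, 2, 0, 0, 11, 0, 2, 0, 0, 11, 0]}}

```text
clock: 16.75
eef_pos: [0.5461, 0.0789, 0.1145]
tool_rot: [179.8, -0.0, 89.9]
ft_force: [0.3, 0.4, -0.3]
gripper_width: 0.0264
gripper_force: 30.0
```

```bash
python3 - <<'E'
from h import *
s=get_state();e=s['eef_pos'];print(e,s['gripper_width'],s['gripper_force'],s['ft_force'])
c=snap('scene','s10'); t=snap('top','t10')
p,f=fit([c],[e[0],e[1]+.037,e[2]+.011,1.57,-1.57]);print(p.round(4),f)
m=model(c,[e[0],e[1]+.037,e[2]+.011,1.57,-1.57]);y,x=np.nonzero(m);print(x.min(),x.max(),y.min(),y.max())
u,v=proj(c,e+[0,0,0.01]);asc(c,int(u)-30,int(v)-18,62,40)
E
```

```text
[0.54609791 0.0789208  0.11451703] 0.026444614928424676 29.999346435070038 [ 0.33501259  0.41103651 -0.32750035]
[ 0.55    0.1202  0.131   1.5685 -1.6604] 0.1921182266009852
298 333 189 216
184 ..........................................                    
185 ..........................................                    
186 ..........................................                    
187 ..........................................                    
188 ..................  ......................                    
189 .................   ......................                    
190 .................   .....................                     
191 ..............................  ........                      
192  ............................   ........                      
193   ...........................   ........                      
194    ................##........   ........                      
195      .............###.........###.......                      
196        ...........###.........#####.....                      
197          .........###.........#####
[... 1006 characters left out ...]
   ####...                
213                                         ###..                 
214                                                               
215                                                               
216                                                               
217                                                               
218                                                               
219                                                               
220                                                               
221                                                               
222                                                               
223
```

{"method": "step_arm", "body": {"motion": [2, 0, 0, 1, 0.12, 2, 0, 0, 2, 0.25, 2, 0, 0, 3, 0.38, 2, 0, 0, 3.4, 0.51, 2, 0, 0, 3.4, 0.64, 2, 0, 0, 3.4, 0.77, 2, 0, -1, 3.4, 0.87, 2, -0.4, -3, 3.4, 0.93, 2, -0.7, -5, 3.4, 0.93, 2, -1, -7, 3.4, 0.93]}}

```text
clock: 18.1
eef_pos: [0.5351, 0.0079, 0.1461]
tool_rot: [-180.0, -0.1, 143.1]
ft_force: [-0.2, 0.2, 0.3]
gripper_width: 0.0264
gripper_force: 30.0
```

{"method": "step_arm", "body": {"motion": [2, -0.2, -1.8, 0, 0, 2, -0.4, -3.6, 0, 0, 2, -0.6, -5.2, 0, 0, 2, -0.8, -6.6, 0, 0, 2, -0.9, -7.6, 0, 0, 2, -1, -8.1, 0, 0, 2, -1, -8.1, 0, 0, 2, -1, -8.1, 0, 0]}}

```text
clock: 19.1
eef_pos: [0.5255, -0.0718, 0.1468]
tool_rot: [180.0, -0.0, 143.2]
ft_force: [1.0, 0.1, -0.7]
gripper_width: 0.0264
gripper_force: 30.0
```

```bash
python3 - <<'E'
from h import *
np.set_printoptions(precision=4,suppress=True)
s=get_state();e=s['eef_pos'];print(e,s['tool_rot'],s['gripper_width'],s['gripper_force'],s['ft_force'])
c=snap('scene','s11'); t=snap('top','t11')
L=np.array([.605,-.131,.16]);D=np.array([-.8,.6,0])
for q in(c,t): print('lens',proj(q,L),'base',proj(q,L+.055*D),'cap',proj(q,L+.137*D))
p,f=fit([c],[*(L+.137*D),1.57,-.6435]);print(p,f)
B=p[:3]+.082*np.array([np.sin(p[3])*np.cos(p[4]),np.sin(p[3])*np.sin(p[4]),-np.cos(p[3])])
print('base in lens: y',(B-L)@D,'x',(B-L)@[.6,.8,0],'z',B[2]-.16)
a=cv2.resize(cv2.imread('pics/s11.png')[150:270,290:490],(800,480),interpolation=cv2.INTER_CUBIC)
b=cv2.convertScaleAbs(cv2.resize(cv2.imread('pics/t11.png')[120:240,300:440],(140,120)),alpha=1.8)
a[360:,660:]=b; cv2.imwrite('pics/c6.png',a)
E
```

```text
[ 0.5255 -0.0718  0.1468] [179.992   -0.0025 143.2438] 0.026354219709048683 29.99930441379547 [ 1.0082  0.062  -0.7117]
lens [404.5652 219.7244] base [379.7618 222.638 ] cap [342.0062 227.073 ]
lens [383.8484 186.3559] base [370.5136 203.9378] cap [350.2684 230.6311]
[ 0.5005 -0.0483  0.1586  1.6337 -0.6892] 0.22285714285714286
base in lens: y 0.05148767643376423 x -0.00029073888399155787 z 0.0037744553571713024
```

View pics/c6.png

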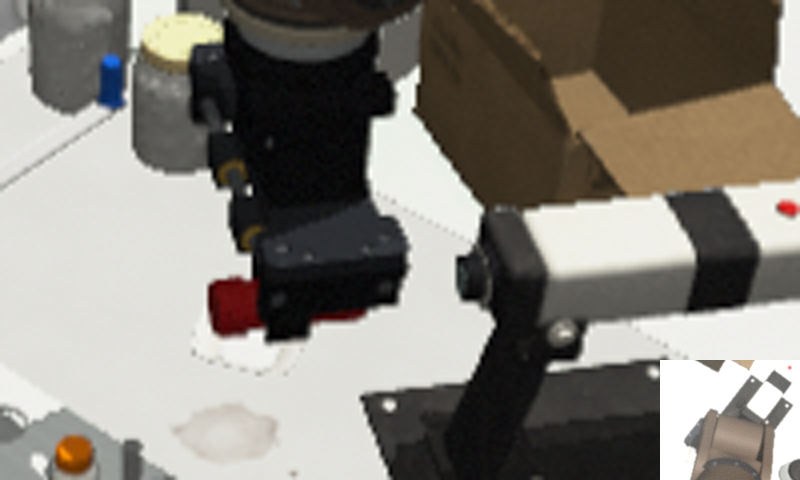

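The picture shows the tube level (cap 230,305; base near 362,312) and pointing at the lens (462,275 → pixel 405,219, as predicted). The fitted base is 51 mm from the glass and within 4 mm of the axis. Handing in.

{"method": "step_arm", "body": {"motion": [2, 0, 0, 0.1, 0, 2, 0, 0, 0.1, 0, 2, 0, 0, 0.1, 0, 2, 0, 0, 0.1, 0]}}

```text
clock: 19.7
eef_pos: [0.5255, -0.0721, 0.1478]
tool_rot: [180.0, -0.0, 143.2]
ft_force: [0.1, -0.4, -1.6]
gripper_width: 0.0265
gripper_force: 30.0
```

```bash
python3 -c "
from h import *
s=get_state();print(s['eef_pos'],s['qd'],s['gripper_force']);print(sign_off())"
```

```text
[ 0.52548155 -0.0720898   0.14776829] [-0.03021787 -0.01047611 -0.02877405  0.00970227 -0.01830835 -0.11540301] 29.999349117279053
the job is handed in; nothing more can be done
None
```

I handed the job in at about 20 s: the bar is swung aside and the red tube is held still and level in front of the lens, its base measured at about 5 cm from the glass and within 4 mm of the axis; no verdict came back. It slipped in the grip while being turned, so I laid it on the bench and regrasped it mid-body.

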